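# Click both caddy stops into their catches

## Robot

A 7-joint arm with a two-finger parallel gripper is mounted at the origin on the work surface. World frame = base frame: x ahead of the robot, y to its left, z up, the work surface at z = 0. Lengths are in m, angles in degrees, forces in N, time in s.
With the tool pointing down it reaches from about 0.425 to 0.875 m from the base axis. Payload 4.7 kg.
Tool frame: the origin (TCP) lies midway between the tips of the shut fingers; the grasp point (between the pads) lies 19 mm behind it; z points along the fingers, x is the direction in which the jaws open and shut, and the axes are right-handed (so a half turn about z gives the same grasp; the last joint's range is limited). The gripper opens to 87 mm and grips with 3 to 60 N. Pads are 19 mm wide; open, the fingers measure 117 mm over their backs; the gripper's body (75 mm by 190 mm) begins 51 mm behind the grasp point.
Start: joints at [65.094, 18.392, -4.016, 83.108, 1.295, 78.541, -3.26], TCP at [0.282, -0.586, 0.223] pointing down, gripper open.
Joint ranges: [-163.93, 163.93], [-17.29, 119.83], [-79.2, 71.16], [3.27, 140.29], [-89.18, 269.18], [5.43, 117.66], [-154.24, 154.24]. Speed limits (degrees/s): [147.25, 147.25, 180, 180, 180, 180, 180].

## Interface

Orientations are given as [roll, pitch, yaw] about the fixed x, y, z axes, in that order (R = Rz(yaw) Ry(pitch) Rx(roll)).
In Python, from cell import telemetry, optics, env gives the robot as it stands.
- The arm moves only by the tool arm_command, never from a script. Its arguments are lists of equal length, an entry for each row: "translation": the shift along the tool's x, y, z in cm, a list of three; "twist": the turn about the tool's z in degrees. In form: {"translation": [[x, y, z], ...], "twist": [twist, ...]}. A call has 1 to 10 rows; each row shifts and turns the pose as measured when the row begins, along the tool's axes as they then stand; what a row does not reach is not made up. A row lasts 1/8 s, in which the tool goes at most 62.5 mm and 10.7 degrees, less where a joint would pass 70% of its speed; a pose out of reach is approached as far as the arm can. A call is refused whole if a number of a shift passes 6.25 or a number of a turn 10.7, either way. A call with a gripper value outside its range is refused whole. "grip" is the opening in per cent of the stroke, from 0 (shut) to 100 (fully open), set as the call begins (left out, the last holds). The fingers move at their own pace and stop on an object; "force" is the grip in N (left out, the last holds). Time passes only in rows, so rows that do not move let the fingers close. It gives the time, the measured TCP pose, the force and the opening at its end, in the units of the state.
- telemetry.get_obs(): the state, without advancing time (a new reading comes with each control period).
- optics.read_camera(name): name is "scene" or "top"; returns a dict with "img" (480x640x3 uint8, blue, green, red), "fx", "fy", "cx", "cy" (pixels), "extrinsics" (4x4, takes a point from camera to world coordinates). Camera axes: x right, y up, looking along -z (the intrinsics and any distortion apply to the point x, -y, -z); pixel columns grow to the right and rows downward; lengths in m; the calibration is good to about 2 mm. A picture is of the moment at which its call begins. There is no depth.
- env.sign_off(): hands the job in, once; it reports no verdict.
The state is a dict: "time_s": time; "qpos": joint angles; "joint_velocities": joint speeds; "effort": joint torques, N m; "tool_pos": TCP position; "tool_rot": TCP orientation; "force": force on the tool from outside, world axes, zero at the start; "wrist_torque": the same for the moment, N m; "grip_width": finger opening in m.
Only numpy, scipy, OpenCV 4.12 (cv2) and the standard library are available. Lean on these libraries where they do the work, as an engineer would, in place of code of your own. Each camera call takes 0.05 s, during which the arm holds its last target. There are 200 camera calls.

## Task

Fence in the caddy under the sink: with the fingertips, push each of the two grey sliding stops inward along the rail, towards the caddy, until it clicks into the groove of its own catch plate, and leave both resting there. Only push: do not pinch the stops, and leave the caddy, soap pump, tin and sink stopper where they stand.

Things in the scene. Friction and masses are not known exactly. Their poses are not given: they have to be found in the camera images.
- rail: Straight aluminium guide rail screwed to the plywood floor, 500 mm long, 30 mm wide, 12 mm high. Origin: centre of its underside. Its y axis runs along the rail (roughly to the robot's left), its x axis points across it, away from the robot towards the caddy. It never moves. The two stops sit on it, one towards each end.
- left_stop (a joint): Travel (m) of the left grey plastic stop, nearer the rail's +y end: 0 outermost (centre 215 mm from the rail's middle), growing to 0.145 inward (rail -y). Slides at about 1.5 N, stays where left, cannot come off. From 16 mm before its catch's middle it needs 6 to 9 N; from 8 mm before, it snaps in by itself (force dip) and centres. 6 to 8 N more drives it out past; push it back then.
- left_push (a point): Point on the outer (rail +y) face of the left stop's upright plate, above the rail's centre line, 60 mm above the floor: a good place to push. The plate is 12 mm thick along the rail (stop's centre 6 mm inward of this point), spans from 20 mm robot-side to 95 mm caddy-side of the centre line, top edge 85 mm up, on a carriage 44 mm across, 40 mm along, 16 to 30 mm up. Axes as the rail's.
- left_pin (a point): Top of the short tongue (16 mm wide, 29 mm long) on the robot's side of the left stop's foot, 30 mm above the floor, 40 mm from the rail's centre line, at the stop's centre. A steel spring pin with a 10 mm ball end points down under it; its thin stem shows above. Axes as the rail's.
- left_catch: Steel catch plate of the left stop, 44 mm along the rail, 36 mm across, fixed beside it on the robot's side, under the pin's path, with two round ridges across it, 16 mm apart, 10 mm high. Origin: underside, midway between the ridges; the stop is home when its pin (tongue) stands over this middle. Lies 90 to 120 mm from the rail's middle. Axes as the rail's.
- left_outer: Outer flanks (3 mm skin) of the left stop, part of the same moulding: the plate's outer face, pushed on to move the stop inward, belongs to it. Origin: floor level, below the stop's centre. Axes as the rail's.
- left_inner: Inner flanks (3 mm skin) of the same left stop, with the plate's face towards the rail's middle. Same origin and axes.
- right_stop (a joint): Travel (m) of the right grey plastic stop, nearer the rail's -y end: 0 outermost (centre 215 mm from the rail's middle), growing to 0.145 inward (rail +y). Slides at about 1.5 N, stays where left, cannot come off. From 16 mm before its catch's middle it needs 6 to 9 N; from 8 mm before, it snaps in by itself (force dip) and centres. 6 to 8 N more drives it out past; push it back then.
- right_push (a point): Point on the outer (rail -y) face of the right stop's upright plate, above the rail's centre line, 60 mm above the floor: a good place to push. The plate is 12 mm thick along the rail (stop's centre 6 mm inward of this point), spans from 20 mm robot-side to 95 mm caddy-side of the centre line, top edge 85 mm up, on a carriage 44 mm across, 40 mm along, 16 to 30 mm up. Axes as the rail's.
- right_pin (a point): Top of the short tongue (16 mm wide, 29 mm long) on the robot's side of the right stop's foot, 30 mm above the floor, 40 mm from the rail's centre line, at the stop's centre. A steel spring pin with a 10 mm ball end points down under it; its thin stem shows above. Axes as the rail's.
- right_catch: Steel catch plate of the right stop, 44 mm along the rail, 36 mm across, fixed beside it on the robot's side, under the pin's path, with two round ridges across it, 16 mm apart, 10 mm high. Origin: underside, midway between the ridges; the stop is home when its pin (tongue) stands over this middle. Lies 90 to 120 mm from the rail's middle. Axes as the rail's.
- right_outer: Outer flanks (3 mm skin) of the right stop, part of the same moulding: the plate's outer face, pushed on to move the stop inward, belongs to it. Origin: floor level, below the stop's centre. Axes as the rail's.
- right_inner: Inner flanks (3 mm skin) of the same right stop, with the plate's face towards the rail's middle. Same origin and axes.
- caddy: White plastic caddy, 120 x 130 mm (130 along the rail), walls 75 mm high, with a carry grip arching to 155 mm along its middle, standing behind the rail between the stops. Origin: centre of its underside. To be left alone.
- pump: Matte black press-button soap pump, 62 mm diameter, 144 mm high, behind one end of the rail. Origin: centre of its underside. To be left alone.
- tin: Small round aluminium tin, 70 mm diameter, 31 mm high, behind the other end of the rail. Origin: centre of its underside. To be left alone.
- stopper: Blue silicone sink stopper, 76 mm diameter, 34 mm high with its knob, on the robot's side of the rail. Origin: centre of its underside. To be left alone.
Not all that is in view belongs to the job. What is shaped like the left_catch but purple is not meant.

How it is judged (in metres and radians):
At the end, for the whole second after the job is handed in: Both stops rest (under 5 mm/s) with their pin within 3 mm, along the rail, of the middle of their own catch, and the caddy, pump, tin and stopper are upright (within 0.15 rad) within 15 mm of where they began (y of left_pin in the frame of left_catch between -0.003 and 0.003 m and velocity of joint left_stop between -0.005 and 0.005 m/s and y of right_pin in the frame of right_catch between -0.003 and 0.003 m and velocity of joint right_stop between -0.005 and 0.005 m/s and distance of each of caddy, pump, tin, stopper from where it was at the start of the episode below 0.015 m and angle between each of caddy, pump, tin, stopper's own z axis and vertical below 0.15 rad); the robot touches nothing.
It fails at once if the caddy or the pump is shoved, lifted or tipped (moved more than 15 mm or tilted more than 0.3 rad) (distance of any of caddy, pump from where it was at the start of the episode above 0.015 m or angle between any of caddy, pump's own z axis and vertical above 0.3 rad).
It fails at once if the tin or the stopper is shoved, lifted or tipped (moved more than 15 mm or tilted more than 0.3 rad) (distance of any of tin, stopper from where it was at the start of the episode above 0.015 m or angle between any of tin, stopper's own z axis and vertical above 0.3 rad).
It fails at once if the left stop is pinched between the fingers (over 1 N on its outer and inner flanks at once) (contact force between the fingers and left_outer above 1 N and contact force between the fingers and left_inner above 1 N).
It fails at once if the right stop is pinched between the fingers (over 1 N on its outer and inner flanks at once) (contact force between the fingers and right_outer above 1 N and contact force between the fingers and right_inner above 1 N).
It also fails if it takes over 64 s, if anything falls off the work surface, if the arm or the gripper's body presses on something with over 40 N, if the wrist force passes 120 N, or if a joint passes its speed limit or range.

## Working session

There is one attempt and no reset: what is moved stays moved. The work goes in short steps, Python scripts to look and compute and a tool call to move; the robot and the scene stay as the last step left them, time stands still between calls to the robot, and variables do not carry over. Pictures are saved under pics/ and viewed, about 8 in all and at most 12, crops included, and the job is handed in when it is done.

Besides the shell and the picture viewer there is one more tool, called after "Request:" as a command line: name --pt "numbers of a row" for each row, then --argument value for the rest. arm_command: Moves the arm, as the interface text tells. Its arguments: {"type":"object","properties":{"translation":{"type":"array","items":{"type":"array","items":{"type":"number"}}},"twist":{"type":"array","items":{"type":"number"}},"grip":{"type":"number"},"force":{"type":"number"}},"required":["translation","twist"]}

```bash
mkdir -p pics; python3 - <<'E'
from cell import telemetry, optics, env
import cv2
print(telemetry.get_obs())
for n in("scene","top"):
    c=optics.read_camera(n); cv2.imwrite(f"pics/{n}0.png",c["img"]); print(n,{k:v for k,v in c.items() if k!="img"})
E
```

```text
{'time_s': 0.0, 'qpos': array([65.0927162 , 18.43878594, -4.0137742 , 83.17502293,  1.29634982,
       78.53880639, -3.26092746]), 'joint_velocities': array([-0.01335736,  0.08214424, -0.02561788, -0.07418993,  0.10217731,
       -0.0485412 , -0.00400203]), 'effort': array([ 1.23950493e-03, -4.91287851e+01, -4.03015343e-01, -3.12522840e+01,
       -6.39176066e-02,  4.36769729e-02,  1.66521213e-04]), 'tool_pos': array([ 0.28172782, -0.58517125,  0.2214633 ]), 'tool_rot': array([ 1.79992461e+02,  1.07307248e-01, -6.42852966e+01]), 'force': array([-0.43871175,  0.62243614, -0.45278762]), 'wrist_torque': array([-0.0231246 , -0.0243143 , -0.00309705]), 'grip_width': 0.08682404542609268}
scene {'fx': 501.67411740856653, 'fy': 501.67411740856653, 'cx': 314.7447174581295, 'cy': 246.87688913942486, 'extrinsics': array([[-0.60194553, -0.68065814,  0.41757164,  0.91140081],
       [ 0.79853542, -0.51417425,  0.31299525,  0.27410484],
       [ 0.00166182,  0.52185184,  0.85303452,  0.78619799],
       [ 0.        ,  0.        ,  0.        ,  1.        ]])}
top {'fx': 607.2628777003209, 'fy': 607.2628777003209, 'cx': 320.6302041060819, 'cy': 237.30376001689177, 'extrinsics': array([[ 1.12780636e-03,  9.76076546e-01, -2.17424248e-01,
         2.89873627e-01],
       [-9.99991561e-01,  2.41910764e-04, -4.10107626e-03,
         2.37334264e-02],
       [-3.95036709e-03,  2.17427039e-01,  9.76068582e-01,
         1.28843406e+00],
       [ 0.00000000e+00,  0.00000000e+00,  0.00000000e+00,
         1.00000000e+00]])}
```

View pics/top0.png

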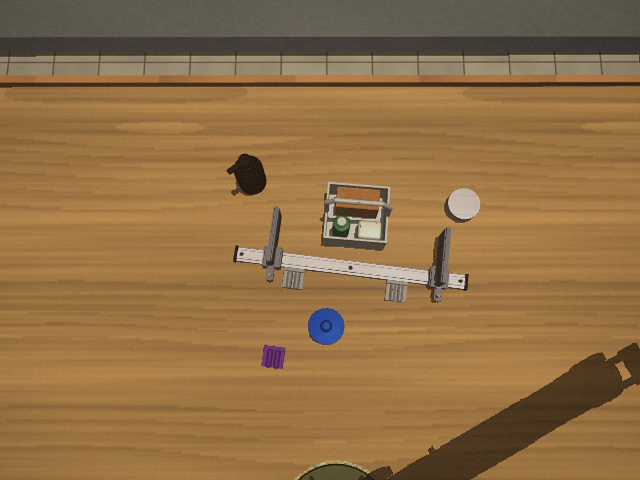

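View pics/scene0.png

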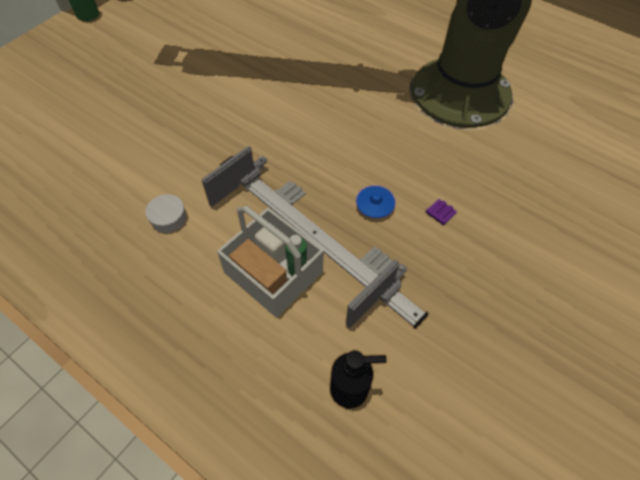

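The top view shows the rail from (235,254) to (467,282), with stops at about (272,258) and (439,279). The catches are at (293,279) and (396,291), the stopper at (326,326), the pump at (248,175) and the tin at (463,204). I'll zoom in on the rail.

```bash
cat > h.py <<'E'
import numpy as np
from cell import optics
def ray(c,u,v,z):
    T=c["extrinsics"]; d=T[:3,:3]@np.array([(u-c["cx"])/c["fx"],-(v-c["cy"])/c["fy"],-1]); o=T[:3,3]
    return o+d*(z-o[2])/d[2]
E
python3 - <<'E'
from h import *
import cv2
i=cv2.imread("pics/top0.png")
a=cv2.resize(i[225:315,225:315],None,fx=6,fy=6,interpolation=cv2.INTER_CUBIC)
b=cv2.resize(i[225:315,385:475],None,fx=6,fy=6,interpolation=cv2.INTER_CUBIC)
o=np.hstack([a[:,:400],b[:,-400-100:-100]]) if 0 else np.hstack([a,b])
cv2.imwrite("pics/z.png",cv2.resize(o,(800,400)))
c=optics.read_camera("top")
for n,u,v,z in [("endL",235,254,.012),("endR",467,282,.012),("mid",350.5,268,.012),("catL",293,279,.008),("catR",396,291,.008),("stopper",326,326,.02),("tin",463,204,.031),("pump",248,178,.1)]:print(n,ray(c,u,v,z).round(4))
E
```

```text
endL [0.5375 0.2124 0.012 ]
endR [ 0.4774 -0.2808  0.012 ]
mid [ 0.5073 -0.0346  0.012 ]
catL [0.4842 0.0878 0.008 ]
catR [ 0.4587 -0.1306  0.008 ]
stopper [0.3841 0.0177 0.02  ]
tin [ 0.6433 -0.2764  0.031 ]
pump [0.6792 0.1778 0.1   ]
```

View pics/z.png

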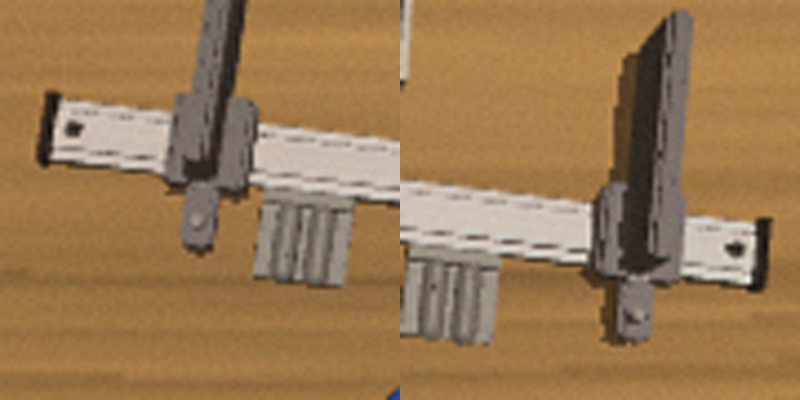

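The crop shows the left pin stem at crop (199,219) and the left catch groove at (301,243). The right pin is at (633,318) and the right catch groove at (447,300). The rail end caps are at (48,128) and (762,255). I'll convert these to rail coordinates and cross-check them against the scene view.

```bash
cat >> h.py <<'E'
c=dict(fx=607.2628777,fy=607.2628777,cx=320.6302041,cy=237.30376)
E
python3 - <<'E'
from h import *
import cv2
c=optics.read_camera("top")
k=400/90
L=lambda x,y:(225+x/k,225+y/k)
R=lambda x,y:(385+(x-400)/k,225+y/k)
eL=ray(c,*L(42,128),.012);eR=ray(c,*R(768,255),.012)
m=(eL+eR)/2;d=(eL-eR);print("len",np.linalg.norm(d),"mid",m);y=d/np.linalg.norm(d);x=np.array([y[1],-y[0],0])
print("yaw",np.degrees(np.arctan2(-y[0],y[1])))
for n,p,z in[("pinL",L(199,219),.033),("catL",L(301,243),.009),("pinR",R(633,318),.033),("catR",R(447,300),.009)]:
    q=ray(c,*p,z)-m;print(n,"railx",(q@x).round(4),"raily",(q@y).round(4))
for n,s in(("L",1),("R",-1)):
    print(n,"start TCP above push: ",(m+y*s*(.221+.0095+.03)).round(4)," centre215",(m+y*s*.215).round(4))
s=optics.read_camera("scene");i=s["img"]
a=cv2.resize(i[135:225,200:310],None,fx=4.4,fy=4.4,interpolation=cv2.INTER_CUBIC)[:, :400]
b=cv2.resize(i[240:330,345:436],None,fx=4.4,fy=4.4,interpolation=cv2.INTER_CUBIC)[:, :400]
cv2.imwrite("pics/z2.png",np.hstack([a,b]))
E
```

```text
len 0.4999084539413014 mid [ 0.50725943 -0.0344274   0.012     ]
yaw -7.05591079037367
pinL railx -0.0376 raily 0.1663
catL railx -0.0396 raily 0.1188
pinR railx -0.041 raily -0.1851
catR railx -0.0399 raily -0.1007
L start TCP above push:  [0.5393 0.2241 0.012 ]  centre215 [0.5337 0.1789 0.012 ]
R start TCP above push:  [ 0.4753 -0.293   0.012 ]  centre215 [ 0.4808 -0.2478  0.012 ]
```

View pics/z2.png

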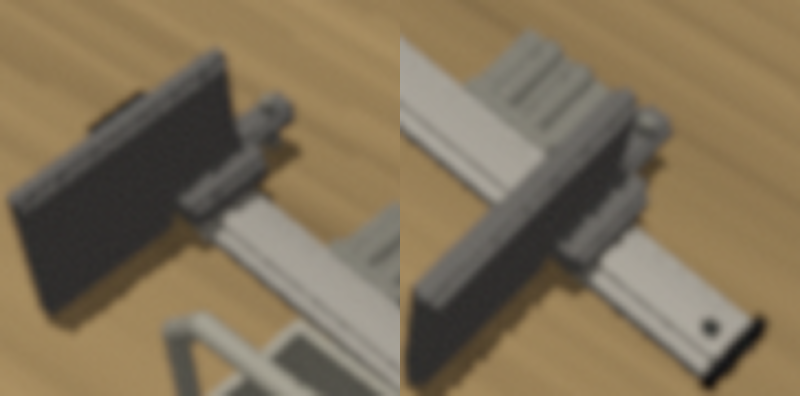

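Checks agree: the rail measures 0.4999 m, both pins and catches lie about 40 mm off the centre line, and the catches are at +0.119 and -0.101. The scene crop shows nothing in the way. I'll do the right stop first: shut the fingers and turn to yaw -7 so tool y points along rail -y.

Request:
arm_command --pt "0 0 0" --pt "0 0 0" --pt "0 0 0" --pt "0 0 0" --pt "0 0 0" --pt "0 0 0" --pt "0 0 0" --twist '[-9,-9,-9,-9,-9,-9,-4]' --grip 0 --force 20

```text
time_s: 1.12
tool_pos: [0.2815, -0.5847, 0.2205]
tool_rot: [-179.8, 0.1, -4.3]
force: [-0.8, 0.5, 0.6]
grip_width: 0.025
```

```bash
cat >> h.py <<'E'
M=np.array([.50726,-.03443,0]);Y=np.array([.1228,.9924,0]);X=np.array([.9924,-.1228,0])
def st(goal=None):
    from cell import telemetry
    from scipy.spatial.transform import Rotation as Ro
    o=telemetry.get_obs();p=o["tool_pos"];q=p-M
    print("t",round(o["time_s"],2),"rail x,y,z mm",(1e3*np.array([q@X,q@Y,p[2]])).round(1),"rpy",o["tool_rot"].round(2),"F rail",np.round([o["force"]@X,o["force"]@Y,o["force"][2]],2),"w",round(o["grip_width"],4))
    if goal is not None:
        g=M+X*goal[0]+Y*goal[1];g[2]=goal[2]
        print("move cm",(100*Ro.from_euler("xyz",o["tool_rot"],degrees=True).as_matrix().T@(g-p)).round(2))
E
python3 -c "
from h import *;st((0,-.23,.22))"
```

```text
t 1.12 rail x,y,z mm [-156.5 -573.8  220.5] rpy [-1.7983e+02  1.1000e-01 -4.3500e+00] F rail [-0.84  0.38  0.58] w 0.025
move cm [ 17.25 -33.61   0.12]
```

Request:
arm_command --pt "2.4 -4.8 0" --pt "2.4 -4.8 0" --pt "2.4 -4.8 0" --pt "2.4 -4.8 0" --pt "2.4 -4.8 0" --pt "2.4 -4.8 0" --pt "2.4 -4.8 0" --pt "0 0 0" --twist '[2.7,0,0,0,0,0,0,0]'

```text
time_s: 2.12
tool_pos: [0.4931, -0.2618, 0.2198]
tool_rot: [-179.9, 0.1, -7.3]
force: [-1.3, -0.4, 0.8]
grip_width: 0.0005
```

```bash
python3 -c "
from h import *;st((0,-.23,.055))"
```

```text
t 2.12 rail x,y,z mm [  13.9 -227.4  219.8] rpy [-1.7985e+02  8.0000e-02 -7.2700e+00] F rail [-1.19 -0.57  0.8 ] w 0.0005
move cm [-1.37  0.31 16.48]
```

Request:
arm_command --pt "-1.3 0.3 3" --pt "0 0 5" --pt "0 0 4.5" --pt "0 0 3" --pt "0 0 1" --pt "0 0 0" --twist '[0,0,0,0,0,0]'

```text
time_s: 2.88
tool_pos: [0.4782, -0.2683, 0.0519]
tool_rot: [179.9, -0.0, -7.5]
force: [-0.5, 0.2, 0.6]
grip_width: 0.0005
```

```bash
python3 -c "
from h import *;st((0,-.13,.055))"
```

```text
t 2.88 rail x,y,z mm [-1.000e-01 -2.357e+02  5.190e+01] rpy [ 1.7986e+02 -4.0000e-02 -7.4900e+00] F rail [-0.53  0.14  0.56] w 0.0005
move cm [ -0.07 -10.57  -0.33]
```

Request:
arm_command --pt "0 -1 0" --pt "0 -1 0" --pt "0 -1 0" --pt "0 -1 0" --pt "0 -1 0" --pt "0 -1 0" --pt "0 -1 0" --pt "0 -1 0" --pt "0 0 0" --twist '[-0.3,0,0,0,0,0,0,0,0]'

```text
time_s: 4.0
tool_pos: [0.4914, -0.1851, 0.0558]
tool_rot: [179.6, -0.4, -7.1]
force: [-0.2, 0.1, -0.3]
grip_width: 0.0002
```

```bash
python3 - <<'E'
from h import *;st((0,-.132,.052))
import cv2
i=optics.read_camera("top")["img"];cv2.imwrite("pics/a1.png",cv2.resize(i[190:310,370:490],None,fx=5,fy=5,interpolation=cv2.INTER_CUBIC))
E
```

```text
t 4.0 rail x,y,z mm [   2.8 -151.5   55.8] rpy [179.6   -0.41  -7.12] F rail [-0.24  0.05 -0.31] w 0.0002
move cm [-0.28 -1.95  0.36]
```

View pics/a1.png

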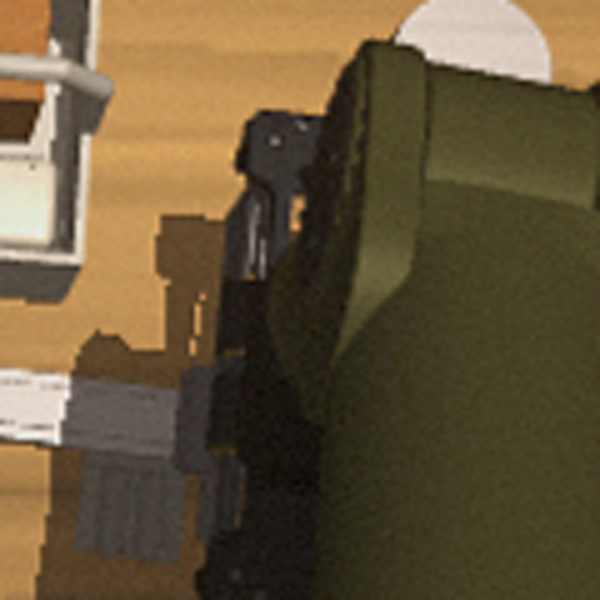

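The stop has followed: the carriage's inner edge is at crop (180,415), just short of the catch at (80–185, 500). Now smaller steps, watching the force.

Request:
arm_command --pt "-0.2 -0.8 0.2" --pt "0 -0.7 0" --pt "0 0 0" --twist '[0,0,0]'

```text
time_s: 4.42
tool_pos: [0.4915, -0.1702, 0.0537]
tool_rot: [179.6, -0.5, -7.2]
force: [-0.4, -0.0, -0.4]
grip_width: 0.0004
```

```bash
python3 -c "
from h import *;st((0,-.124,.052))"
```

```text
t 4.42 rail x,y,z mm [   1.  -136.7   53.7] rpy [179.57  -0.45  -7.21] F rail [-0.37 -0.08 -0.42] w 0.0004
move cm [-0.11 -1.27  0.16]
```

Request:
arm_command --pt "0 -0.4 0" --pt "0 0 0" --twist '[0,0]'

```text
time_s: 4.68
tool_pos: [0.4919, -0.1665, 0.0537]
tool_rot: [179.5, -0.4, -7.2]
force: [-0.2, -0.9, 0.4]
grip_width: 0.0003
```

```bash
python3 -c "
from h import *;st((0,-.124,.052))"
```

```text
t 4.67 rail x,y,z mm [   1.  -133.    53.7] rpy [179.54  -0.45  -7.25] F rail [-0.1  -0.9   0.44] w 0.0003
move cm [-0.1  -0.9   0.16]
```

Request:
arm_command --pt "0 -0.3 0" --pt "0 0 0" --twist '[0,0]'

```text
time_s: 4.92
tool_pos: [0.4918, -0.1666, 0.0537]
tool_rot: [179.3, -0.5, -7.4]
force: [1.1, -0.7, -0.1]
grip_width: 0.0001
```

```bash
python3 -c "
from h import *;st()"
```

```text
t 4.92 rail x,y,z mm [   0.9 -133.    53.7] rpy [179.34  -0.46  -7.36] F rail [ 1.19 -0.57 -0.09] w 0.0001
```

Request:
arm_command --pt "0 -0.3 0" --twist '[0]'

```text
time_s: 5.05
tool_pos: [0.4919, -0.1661, 0.0538]
tool_rot: [179.2, -0.5, -7.4]
force: [-0.9, -10.1, -1.0]
grip_width: 0.0004
```

```bash
python3 -c "
from h import *;st()"
```

```text
t 5.05 rail x,y,z mm [   0.9 -132.6   53.8] rpy [179.16  -0.48  -7.43] F rail [  0.35 -10.11  -0.98] w 0.0004
```

Request:
arm_command --pt "0 -0.2 0" --twist '[0]'

```text
time_s: 5.18
tool_pos: [0.4918, -0.1663, 0.0538]
tool_rot: [179.0, -0.5, -7.5]
force: [0.2, -6.3, -0.2]
grip_width: 0.0003
```

```bash
python3 -c "
from h import *;st()"
```

```text
t 5.17 rail x,y,z mm [   0.9 -132.7   53.8] rpy [179.01  -0.49  -7.5 ] F rail [ 0.96 -6.27 -0.22] w 0.0003
```

Resistance starts where predicted (TCP -132.6). The small steps don't overcome it, so I'll use larger ones. The home contact is at -116 and snap-in at -124.

Request:
arm_command --pt "0 -0.6 0" --twist '[0]'

```text
time_s: 5.3
tool_pos: [0.4919, -0.1657, 0.0539]
tool_rot: [178.6, -0.5, -7.6]
force: [-1.0, -14.4, -1.1]
grip_width: 0.0006
```

```bash
python3 -c "
from h import *;st()"
```

```text
t 5.3 rail x,y,z mm [   0.9 -132.2   53.9] rpy [178.63  -0.53  -7.65] F rail [  0.73 -14.37  -1.07] w 0.0006
```

Request:
arm_command --pt "0 -0.6 0" --twist '[0.2]'

```text
time_s: 5.42
tool_pos: [0.4922, -0.1634, 0.0539]
tool_rot: [178.4, -0.6, -8.0]
force: [0.0, -7.2, -0.2]
grip_width: 0.0005
```

```bash
python3 -c "
from h import *;st()"
```

```text
t 5.42 rail x,y,z mm [   0.9 -129.9   53.9] rpy [178.39  -0.56  -8.  ] F rail [ 0.9  -7.16 -0.24] w 0.0005
```

Request:
arm_command --pt "0 -0.6 0" --twist '[-0.8]'

```text
time_s: 5.55
tool_pos: [0.4927, -0.1595, 0.0539]
tool_rot: [178.3, -0.6, -7.3]
force: [0.1, -4.4, 0.7]
grip_width: 0.0005
```

```bash
python3 -c "
from h import *;st()"
```

```text
t 5.55 rail x,y,z mm [   1.  -125.9   53.9] rpy [178.26  -0.55  -7.3 ] F rail [ 0.68 -4.35  0.66] w 0.0005
```

Request:
arm_command --pt "0 -0.5 0" --twist '[0]'

```text
time_s: 5.68
tool_pos: [0.4934, -0.1548, 0.0539]
tool_rot: [178.2, -0.6, -7.4]
force: [-0.0, -2.4, 1.4]
grip_width: 0.0004
```

```bash
python3 -c "
from h import *;st()"
```

```text
t 5.67 rail x,y,z mm [   1.  -121.1   53.9] rpy [178.25  -0.56  -7.35] F rail [ 0.25 -2.38  1.44] w 0.0004
```

Request:
arm_command --pt "0 0 0" --pt "0 0 0" --twist '[0,0]'

```text
time_s: 5.92
tool_pos: [0.4936, -0.1523, 0.0537]
tool_rot: [178.4, -0.5, -7.3]
force: [-0.3, -0.7, 0.4]
grip_width: 0.0003
```

```bash
python3 -c "
from h import *;st()"
```

```text
t 5.92 rail x,y,z mm [   1.  -118.7   53.7] rpy [178.38  -0.54  -7.25] F rail [-0.2  -0.75  0.4 ] w 0.0003
```

It looks snapped in. I'll back off outward, rise and check.

Request:
arm_command --pt "0 1 0" --pt "0 3 0" --pt "0 3 0" --pt "0 0 -4" --pt "0 0 -6" --pt "0 0 -6" --pt "0 0 0" --twist '[0,0,0,0,0,0,0]'

```text
time_s: 6.8
tool_pos: [0.4823, -0.2208, 0.2188]
tool_rot: [178.7, -0.4, -7.3]
force: [0.6, 0.5, 0.2]
grip_width: 0.0003
```

```bash
python3 -c "
from h import *;st((0,.215,.22))"
```

```text
t 6.8 rail x,y,z mm [  -1.9 -188.   218.8] rpy [178.65  -0.38  -7.31] F rail [0.51 0.55 0.24] w 0.0003
move cm [ 1.000e-02 -4.029e+01 -1.060e+00]
```

Request:
arm_command --pt "0 -5.1 0" --pt "0 -5.1 0" --pt "0 -5.1 0" --pt "0 -5.1 0" --pt "0 -5.1 0" --pt "0 -5.1 0" --pt "0 -5.1 0" --pt "0 -5 0" --pt "0 0 0" --twist '[0,0,0,0,0,0,0,0,0]'

```text
time_s: 7.92
tool_pos: [0.5336, 0.19, 0.201]
tool_rot: [178.8, 0.2, -7.7]
force: [-0.1, -0.1, -0.1]
grip_width: 0.0004
```

```bash
python3 - <<'E'
from h import *;st((0,.213,.053))
import cv2
i=optics.read_camera("top")["img"];cv2.imwrite("pics/a2.png",cv2.resize(i[225:315,375:465],None,fx=6,fy=6,interpolation=cv2.INTER_CUBIC))
E
```

```text
t 7.92 rail x,y,z mm [ -1.4 225.9 201. ] rpy [ 1.7878e+02  1.7000e-01 -7.7300e+00] F rail [-0.06 -0.1  -0.11] w 0.0004
move cm [ 0.2   0.98 14.82]
```

View pics/a2.png

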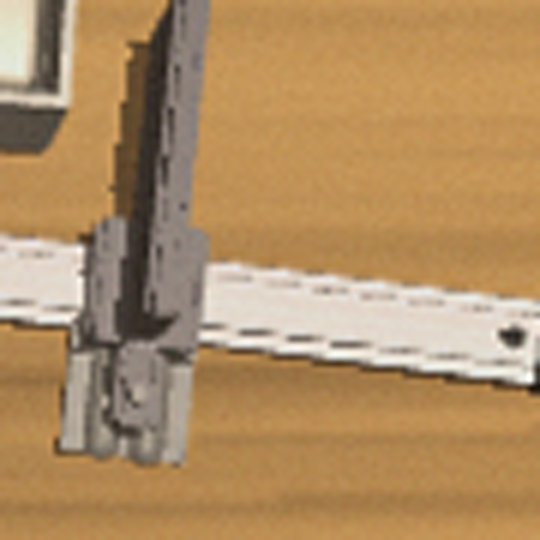

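The right tongue, at crop (132,395), sits between its catch's ridges, on a plate spanning 62–192. Next I'll descend outside the left stop. Expected TCP positions: contact about 182, resistance from 151, snap at 142, home 134.

Request:
arm_command --pt "0.2 0.3 3" --pt "0 0 5" --pt "0 0 4" --pt "0 0 2" --pt "0 0 0" --twist '[-0.6,0,0,0,0]'

```text
time_s: 8.6
tool_pos: [0.5362, 0.17, 0.0552]
tool_rot: [178.3, 0.2, -7.9]
force: [-0.4, -0.2, 0.2]
grip_width: 0.0003
```

```bash
python3 - <<'E'
from h import *;st((0,.157,.053))
c=optics.read_camera("top");q=ray(c,375+135/6,225+388/6,.033)-M;print(q@X,q@Y)
E
```

```text
t 8.6 rail x,y,z mm [  3.6 206.4  55.2] rpy [178.33   0.21  -7.92] F rail [-0.37 -0.25  0.18] w 0.0003
move cm [-0.29  4.94  0.37]
-0.036915149714580806 -0.1016540850602602
```

Request:
arm_command --pt "-0.3 1 0.2" --pt "0 1 0" --pt "0 1 0" --pt "0 1 0" --pt "0 0.7 0" --pt "0 0 0" --twist '[-0.9,0,0,0,0,0]'

```text
time_s: 9.4
tool_pos: [0.5303, 0.1219, 0.0599]
tool_rot: [178.5, -0.3, -7.0]
force: [-0.3, 1.0, -0.2]
grip_width: 0.0002
```

```bash
python3 -c "
from h import *;st((0,.151,.053))"
```

```text
t 9.4 rail x,y,z mm [  3.7 158.   59.9] rpy [178.52  -0.28  -6.99] F rail [-0.44  0.92 -0.19] w 0.0002
move cm [-0.37  0.68  0.71]
```

Request:
arm_command --pt "-0.2 0.6 0.5" --pt "0 0.3 0" --twist '[0,0]'

```text
time_s: 9.65
tool_pos: [0.5287, 0.1172, 0.0559]
tool_rot: [178.9, -0.5, -6.9]
force: [2.0, 8.5, -5.2]
grip_width: 0.0003
```

```bash
python3 -c "
from h import *;st()"
```

```text
t 9.65 rail x,y,z mm [  2.7 153.1  55.9] rpy [178.92  -0.5   -6.87] F rail [ 0.92  8.64 -5.17] w 0.0003
```

Request:
arm_command --pt "0 0.6 0" --twist '[0]'

```text
time_s: 9.78
tool_pos: [0.5286, 0.1169, 0.0559]
tool_rot: [179.4, -0.6, -6.7]
force: [3.0, 14.9, -5.8]
grip_width: 0.0006
```

```bash
python3 -c "
from h import *;st()"
```

```text
t 9.78 rail x,y,z mm [  2.6 152.8  55.9] rpy [179.44  -0.62  -6.71] F rail [ 1.15 15.13 -5.76] w 0.0006
```

Request:
arm_command --pt "0 0.6 0" --twist '[0]'

```text
time_s: 9.9
tool_pos: [0.5286, 0.117, 0.0561]
tool_rot: [180.0, -0.8, -6.5]
force: [3.2, 12.5, -5.5]
grip_width: 0.0005
```

```bash
python3 -c "
from h import *;st()"
```

```text
t 9.9 rail x,y,z mm [  2.6 152.9  56.1] rpy [179.98  -0.76  -6.51] F rail [ 1.68 12.83 -5.53] w 0.0005
```

Request:
arm_command --pt "0 0.8 0" --twist '[0.4]'

```text
time_s: 10.02
tool_pos: [0.5285, 0.1151, 0.0562]
tool_rot: [-179.5, -0.9, -6.7]
force: [3.8, 8.3, -4.0]
grip_width: 0.0005
```

```bash
python3 -c "
from h import *;st()"
```

```text
t 10.03 rail x,y,z mm [  2.7 151.   56.2] rpy [-179.51   -0.91   -6.69] F rail [ 2.78  8.75 -3.95] w 0.0005
```

Request:
arm_command --pt "0 0.7 0" --twist '[0]'

```text
time_s: 10.15
tool_pos: [0.5281, 0.1111, 0.0562]
tool_rot: [-179.3, -1.0, -6.5]
force: [0.9, 4.2, -0.6]
grip_width: 0.0006
```

```bash
python3 -c "
from h import *;st()"
```

```text
t 10.15 rail x,y,z mm [  2.8 147.   56.2] rpy [-179.28   -0.99   -6.55] F rail [ 0.39  4.32 -0.57] w 0.0006
```

Request:
arm_command --pt "0 0.5 0" --twist '[0.5]'

```text
time_s: 10.28
tool_pos: [0.5277, 0.1073, 0.0562]
tool_rot: [-179.2, -1.0, -7.0]
force: [0.6, 2.5, 0.8]
grip_width: 0.0007
```

Request:
arm_command --pt "0 0 0" --pt "0 0 0" --twist '[0,0]'

```text
time_s: 10.52
tool_pos: [0.5271, 0.1052, 0.0556]
tool_rot: [-179.3, -1.0, -7.1]
force: [-0.6, 1.0, 0.8]
grip_width: 0.0004
```

```bash
python3 -c "
from h import *;st()"
```

```text
t 10.53 rail x,y,z mm [  2.6 141.   55.6] rpy [-179.33   -0.95   -7.06] F rail [-0.74  0.88  0.81] w 0.0004
```

Request:
arm_command --pt "0 0.3 0" --pt "0 0 0" --twist '[0,0]'

```text
time_s: 10.78
tool_pos: [0.5267, 0.1022, 0.0556]
tool_rot: [-179.3, -0.9, -7.1]
force: [-0.1, 1.4, 1.0]
grip_width: 0.0004
```

```bash
python3 -c "
from h import *;st()"
```

```text
t 10.78 rail x,y,z mm [  2.5 138.   55.6] rpy [-179.32   -0.95   -7.05] F rail [-0.26  1.33  1.02] w 0.0004
```

Request:
arm_command --pt "0 -1 0" --pt "0 -3 0" --pt "0 -3 0" --pt "0 0 -5" --pt "0 0 -6" --pt "0 0 -6" --pt "0 0 0" --twist '[0,0,0,0,0,0,0]'

```text
time_s: 11.65
tool_pos: [0.5314, 0.1727, 0.229]
tool_rot: [-179.6, -0.7, -7.0]
force: [-0.3, -1.0, -0.5]
grip_width: 0.0008
```

Request:
arm_command --pt "0 5.5 -0.5" --pt "0 5.5 0" --pt "0 5.5 0" --pt "0 5.5 0" --pt "0 5.5 0" --pt "0 5.5 0" --pt "0 5.5 0" --pt "0 0 0" --twist '[0,0,0,0,0,0,0,0]'

```text
time_s: 12.65
tool_pos: [0.4796, -0.2198, 0.224]
tool_rot: [-179.7, -0.1, -6.9]
force: [-0.4, 1.2, -0.4]
grip_width: 0.0003
```

```bash
python3 - <<'E'
from h import *;st()
import cv2
i=optics.read_camera("top")["img"];cv2.imwrite("pics/a3.png",cv2.resize(i[225:315,250:340],None,fx=6,fy=6,interpolation=cv2.INTER_CUBIC))
cv2.imwrite("pics/a4.png",i)
E
```

```text
t 12.65 rail x,y,z mm [  -4.7 -187.4  224. ] rpy [-1.7973e+02 -6.0000e-02 -6.8700e+00] F rail [-0.59  1.15 -0.41] w 0.0003
```

View pics/a3.png

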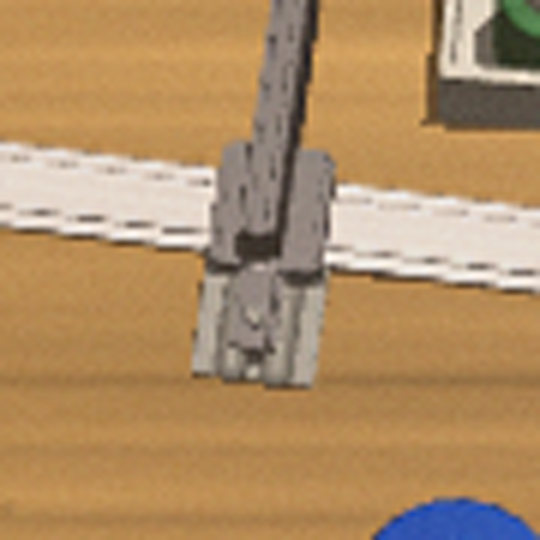

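View pics/a4.png

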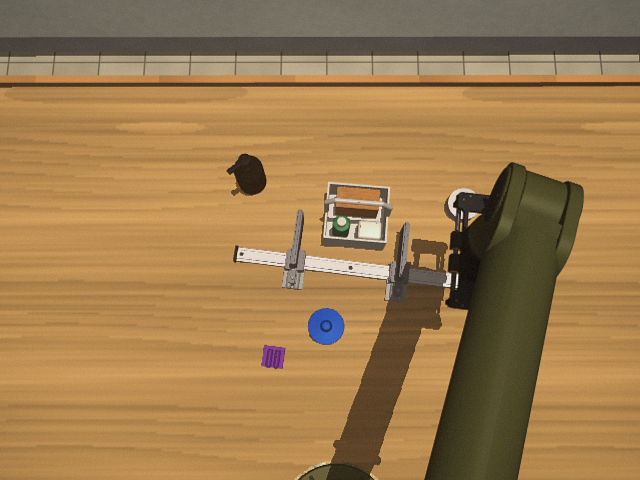

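The left tongue, with its stem at crop (253,318), sits between its ridges. In the full view the caddy, pump, tin and stopper look unmoved. I'll check the left pin numerically and compare both stops.

```bash
python3 - <<'E'
from h import *
import cv2
c=optics.read_camera("top");i=c["img"]
for n,p,z in[("pinL",(250+253/6,225+316/6),.033),("catL",(250+257/6,225+365/6),.010)]:
    q=ray(c,*p,z)-M;print(n,q@X,q@Y)
# drift check of objects against first picture
a=cv2.imread("pics/top0.png")
for n,(x,y,w,h) in dict(caddy=(310,170,75,70),pump=(215,140,60,65),stopper=(300,300,55,55)).items():
    f=lambda im:np.float32(cv2.cvtColor(im[y:y+h,x:x+w],cv2.COLOR_BGR2GRAY))
    print(n,cv2.phaseCorrelate(f(a),f(i)))
E
```

```text
pinL -0.03896315246739412 0.11887130361823446
catL -0.05273722368576323 0.11673595954357513
caddy ((0.5325169520044497, -0.0474567790624576), 1.0028692939546373)
pump ((-0.030683249418803626, -0.004505919283310789), 0.9793652836923246)
stopper ((0.04662586027015436, -0.09021391724668959), 1.0024916489919027)
```

```bash
python3 -c "
from cell import env;print(env.sign_off())"
```

```text
the job is handed in; nothing more can be done
None
```

I pushed both stops inward with the shut fingertips until each snapped into its own catch, then backed the arm clear and handed the job in at about 13 s of robot time. No verdict is reported.

- **Snap-in:** On both stops the resistance started within about 2 mm of the predicted position. Peak push was about 14–15 N, above the 6–9 N stated, and the force then dropped off as each stop went in.
- **Right stop:** The camera puts its pin at -101.7 mm along the rail and its catch middle at -100.7 mm, so about 1 mm apart. I measured this before doing the left stop. Afterwards I only saw it in the full picture, where it looked in place.
- **Left stop:** Its pin measured +118.9 mm. The catch middle measured +118.8 mm the first time and +116.7 mm the second, so the two readings disagree by 2 mm. Both are inside the 3 mm limit.
- **Other objects:** Comparing pictures, the pump and stopper shifted less than 0.1 pixel and the caddy 0.5 pixel (about 1 mm, possibly shadow). I checked the tin by eye only, and it looked in place but partly hidden by the arm.

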